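# Load the cutter rack past the lane gate

### The arm

A 7-joint arm with a two-finger parallel gripper is mounted at the origin on the work surface. World frame = base frame: x ahead of the robot, y to its left, z up, the work surface at z = 0. Lengths are in m, angles in rad, forces in N, time in s.
With the tool pointing down it reaches from about 0.425 to 0.925 m from the base axis. Payload 6.8 kg.
Tool frame: the origin (TCP) lies at the centre of the arm's flange, where the gripper is bolted on; the fingertips stand 173 mm ahead of it and the grasp point (between the pads) lies 155 mm ahead of it (finger_overhang is the distance from the TCP to the fingertips, in m); y points along the fingers, z is the direction in which the jaws open and shut, and the axes are right-handed (so a half turn about y gives the same grasp; the last joint's range is limited). The gripper opens to 85 mm and grips with 20 to 120 N. Pads are 22 mm wide; open, the fingers measure 114 mm over their backs; the gripper's body (76 mm by 85 mm) begins 54 mm behind the grasp point. The pads swing forward as they close: fully open they stand 13 mm farther back than shut.
Start: joints at [1.11, 0.477, 0.022, 1.555, -0.011, 1.109, -0.083], TCP at [0.233, -0.633, 0.405] pointing down, gripper open.
Joint ranges: [-2.96, 2.96], [-0.34, 2.1], [-1.41, 1.46], [0.24, 2.44], [-1.37, 4.51], [0.17, 1.92], [-2.96, 2.96]. Speed limits (rad/s): [2.39, 2.39, 3.14, 3.14, 3.14, 3.14, 3.14].

### API

Orientations are given as a rotation vector (axis times angle).
In Python, from bench import get_obs, grab_frame, hand_in, finger_overhang gives the robot as it stands. The module is installed in compiled form; this text tells all that it offers.
- The arm moves only by the shell command python3 -m jog 'ROWS' [FORCE]. ROWS is JSON, a list of rows, each a list of 3 entries, a list of its own where there are three numbers: the shift along the tool's x, y, z in cm, then the turn about the tool's y in rad, then the gripper command: -1 is fully open, 1 is shut, values between are in proportion. In form: [[[x, y, z], twist, gripper], ...]. A call has 1 to 10 rows; each row is the pose to reach, as a shift and turn from the pose commanded when the call began, along the tool's axes at that moment; what a row does not reach only later rows make up. A row lasts 1/8 s, in which the tool goes at most 62.5 mm and 10.7 degrees, less where a joint would pass 70% of its speed; a pose out of reach is approached as far as the arm can. A call with a gripper value outside its range is refused whole. The fingers move at their own pace and stop on an object; FORCE is the grip in N (left out, the last holds). Time passes only in rows, so rows that repeat a pose let the fingers close. It gives the time, the measured TCP pose, the force and the opening at its end, in the units of the state.
- get_obs(): the state, without advancing time (a new reading comes with each control period).
- grab_frame(name): name is "scene" or "top"; returns a dict with "image" (384x512x3 uint8, blue, green, red), "fx", "fy", "cx", "cy" (pixels), "distortion" ([k1, k2, p1, p2, k3] as OpenCV has them; the pictures are not rectified), "origin" and "rotation" of the camera in the world. Camera axes: x right, y up, looking along -z (the intrinsics and any distortion apply to the point x, -y, -z); pixel columns grow to the right and rows downward; lengths in m; the calibration is good to about 2 mm. A picture is of the moment at which its call begins. There is no depth.
- hand_in(): hands the job in, once; it reports no verdict.
The state is a dict: "clock": time; "joints": joint angles; "qvel": joint speeds; "tau": joint torques, N m; "tcp_pos": TCP position; "orientation": TCP orientation; "contact_force": force on the tool from outside, world axes, zero at the start; "moment": the same for the moment, N m; "grip_width": finger opening in m.
Only numpy, scipy, OpenCV 4.12 (cv2) and the standard library are available. Lean on these libraries where they do the work, as an engineer would, in place of code of your own. Each camera call takes 0.05 s, during which the arm holds its last target.

### The job

Load the cutter rack into the lane: press the orange treadle down with one fingertip to hold the spring gate open, and keep it held while you push the rack by its red tab along the lane, under the gate, home to the end stop. The gate must never touch the rack. Then let go so that the gate closes behind the rack; do not lift the rack, and leave the other things where they stand.

Things in the scene. Friction and masses are not known exactly. Their poses are not given: they have to be found in the camera images.
- lane: Fixed straight lane: blue guide walls beside an aluminium trough. Origin on the table top on the centre line, under the gate bar; x = the way the rack is pushed, y left, z up. Trough floor at z = 10 mm, 61 mm wide inside, x = -217 to +107 mm; walls 5 mm thick, tops at z = 28 mm.
- stop_face (a point): Centre of the end stop's black rubber face, at lane x = +90 mm, 30 mm above the table; the blue stop block is 44 mm high.
- hinge_line (a point): Point on the gate's hinge line at lane x = 0, y = -42, z = 62 mm; the line runs along the lane's x. The steel hinge post (12 x 14 mm, top at z = 70 mm) stands just past the gate at lane x = +18 mm, y = -42 mm.
- gate (a joint): Spring-closed gate, rad: 0 = closed (bar slopes down across the lane and blocks the rack), grows as the treadle is pressed, stop at 0.75. It is also the treadle's slope; held at about 0.55 the gate is well open; from about 0.38 the bar clears the rack's block and cutters. The rack cannot push it open. About 2 to 5 N on the treadle holds it; it springs shut when released.
- bar_end (a point): Centre of the free end of the gate's yellow and black bar, which is 8 mm thick along the lane, 9 mm deep, and reaches 6 to 78 mm from the hinge line across the lane at lane x = 0. Closed, this end's underside is about 21 mm above the table; at 0.55 the bar's underside is at 55 mm or more over the rack. It does not clear the red tab, which stays on the near side.
- treadle_mid (a point): Middle of the orange treadle's top face: plate right (-y) of the lane, lane x = -215 to -20 mm, 4 mm thick, fixed to the gate, its top from 10 to 56 mm out from the hinge line. Closed: level, top at z = 62, over lane y = -52 to -98 mm. Pressed, it slopes down away from the lane: a 14 mm wide tip centred at y = -76 mm goes down to about z = 45 mm for 0.55, and may slide along it.
- rack: Cutter rack in the lane, about 0.35 kg. Origin: underside, centre of the grey block; x forward. Block 70 x 56 x 20 mm. Behind it a flat tongue (30 wide, 6 high) runs 50 mm back to the red upright tab: 6 thick, 50 wide, 66 mm high, rear face at x = -91 mm. Home: front at the end stop, origin at lane x = +55 mm, tongue under the closed gate.
- block_top (a point): Centre of the grey block's top face, 20 mm above the rack's underside; six short upright cutters stand 15 mm above it.
- push_tab (a point): Centre of the red tab's rear face, 50 mm above the rack's underside (60 mm above the table); the tab reaches 25 mm to either side and 16 mm higher.
- holder_a: Dark steel tool holder standing near the lane's left side, 44 mm diameter, 90 mm high; origin at the underside. Leave alone.
- holder_b: Bright steel tool holder standing near the lane's right side, 44 mm diameter, 90 mm high; origin at the underside. Leave alone.
- collet_nut: Steel ring nut, 40 mm diameter, 20 mm high, left of the lane. Leave alone.
- gear: Small brass gear, 65 mm diameter, 20 mm high, right of the lane. Leave alone.
- oil: Green oil bottle, 60 mm diameter, 150 mm high. Leave alone.
- brush: Hand brush lying on the table on the right. Leave alone.
- gauge_block: Steel block 60 x 35 x 30 mm on the right. Leave alone.

How it is judged:
By the outcome, as a careful person would: the job done as asked, in the order asked, and still so for the second after the job is handed in, with the robot touching nothing.
It also fails if it takes over 48 s, if anything falls off the work surface, if the arm or the gripper's body presses on something with over 40 N, if the wrist force passes 120 N, or if a joint passes its speed limit or range.

## Working session

There is one attempt and no reset: what is moved stays moved. The work goes in short steps, Python scripts to look and compute and a shell command to move; the robot and the scene stay as the last step left them, time stands still between calls to the robot, and variables do not carry over. Pictures are saved under pics/ and viewed, and the job is handed in when it is done.

```bash
mkdir -p pics; ls; python3 - <<'E'
from bench import *
import cv2
o=get_obs();print(o, finger_overhang)
for n in("scene","top"):
    f=grab_frame(n);cv2.imwrite(f"pics/{n}0.png",f["image"]);print(n,{k:v for k,v in f.items() if k!="image"})
E
```

```text
pics
{'clock': 0.0, 'joints': array([ 1.10993472,  0.47781051,  0.02234704,  1.55643491, -0.01149354,
        1.10925684, -0.08311647]), 'qvel': array([ 0.00032981,  0.00201827,  0.00226022, -0.00250057, -0.00117941,
       -0.00050076,  0.00079265]), 'tau': array([-3.58961524e-04, -5.96464705e+01,  1.60742261e+00, -2.81198913e+01,
        1.23916240e-02,  9.47138731e-03, -7.77370360e-06]), 'tcp_pos': array([ 0.23312031, -0.63318705,  0.40372556]), 'orientation': array([-0.36221683,  2.03142573, -2.02787292]), 'contact_force': array([ 0.174523  , -0.49916581,  0.16427778]), 'moment': array([ 0.02510191, -0.04883364,  0.0497115 ]), 'grip_width': 0.08526813557032237} 0.1734
scene {'fx': 410.6437149099377, 'fy': 410.6437149099377, 'cx': 250.27493328103208, 'cy': 194.73248842193712, 'distortion': array([-0.06662345,  0.        ,  0.        ,  0.        ,  0.        ]), 'origin': array([ 1.25918533, -0.08727559,  1.11087396]), 'rotation': array([0.47856443, 0.44498334, 1.50196776])}
top {'fx': 460.0068483017837, 'fy': 460.0068483017837, 'cx': 257.8605329879253, 'cy': 176.61601311404144, 'distortion': array([-0.15244991,  0.        ,  0.        ,  0.        ,  0.        ]), 'origin': array([ 0.29488474, -0.05254123,  1.46619529]), 'rotation': array([ 0.16922069, -0.16894791, -1.60014512])}
```

View pics/scene0.png

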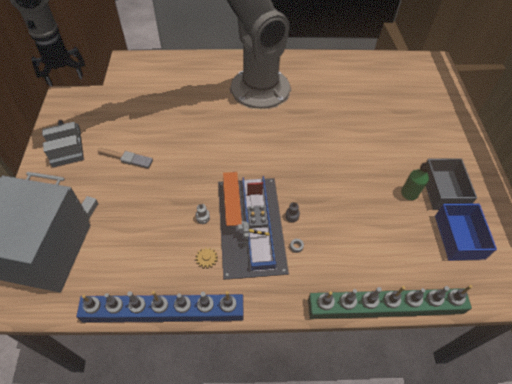

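View pics/top0.png

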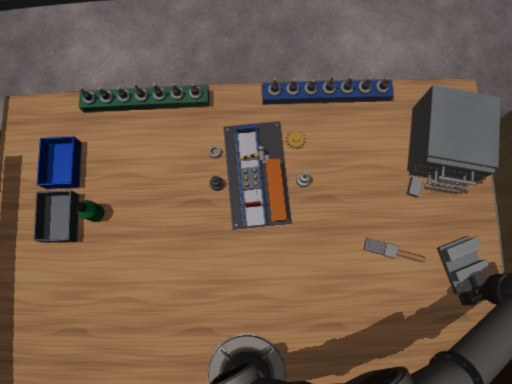

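The top view shows the lane around (255,175) running up the image (away from the robot), with the orange treadle at about (276,190) and the red tab at about (253,204). In the scene view the treadle is at (232,198). Next I'll enlarge the lane area and measure.

```bash
cat > h.py <<'E'
import numpy as np, cv2
from scipy.spatial.transform import Rotation as R
from bench import *
def ray(f,uv):
    K=np.array([[f["fx"],0,f["cx"]],[0,f["fy"],f["cy"]],[0,0,1]])
    p=cv2.undistortPoints(np.array(uv,float).reshape(-1,1,2),K,f["distortion"]).reshape(-1,2)
    d=np.c_[p[:,0],-p[:,1],-np.ones(len(p))]
    return f["origin"],d@R.from_rotvec(f["rotation"]).as_matrix().T
def onz(f,uv,z):
    o,d=ray(f,uv); return o+d*((z-o[2])/d[:,2])[:,None]
def proj(f,P):
    P=np.atleast_2d(P); c=(P-f["origin"])@R.from_rotvec(f["rotation"]).as_matrix()
    K=np.array([[f["fx"],0,f["cx"]],[0,f["fy"],f["cy"]],[0,0,1]])
    return cv2.projectPoints(c*[1,-1,-1],np.zeros(3),np.zeros(3),K,f["distortion"])[0].reshape(-1,2)
def crop(f,name,x0,y0,x1,y1,s):
    cv2.imwrite(name,cv2.resize(f["image"][y0:y1,x0:x1],None,fx=s,fy=s,interpolation=cv2.INTER_CUBIC))
def blob(f,lo,hi,roi):
    x0,y0,x1,y1=roi; h=cv2.cvtColor(f["image"],cv2.COLOR_BGR2HSV)
    m=np.zeros(h.shape[:2],np.uint8); m[y0:y1,x0:x1]=cv2.inRange(h,np.array(lo),np.array(hi))[y0:y1,x0:x1]
    cs=cv2.findContours(m,cv2.RETR_EXTERNAL,cv2.CHAIN_APPROX_NONE)[0]
    return sorted(cs,key=cv2.contourArea)[::-1]
E
python3 - <<'E'
from h import *
ft=grab_frame("top");fs=grab_frame("scene")
crop(ft,"pics/t1.png",200,110,330,240,5);crop(fs,"pics/s1.png",180,160,310,285,5)
for f,roi,n in((ft,(230,120,300,230),"top"),(fs,(210,165,290,275),"scene")):
    c=blob(f,(7,150,90),(17,255,255),roi)[0]
    r=cv2.minAreaRect(c);b=cv2.boxPoints(r);print(n,"orange",cv2.contourArea(c),b.round(1).tolist())
    w=onz(f,b,.062);print(w.round(4).tolist(),"sides",[np.linalg.norm(w[i]-w[i-1]).round(4) for i in range(4)])
    for c in blob(f,(0,120,40),(5,255,255),roi)[:2]+blob(f,(172,120,40),(180,255,255),roi)[:2]:
        print("red",cv2.contourArea(c),cv2.boundingRect(c),onz(f,[c.reshape(-1,2).mean(0)],.076).round(4))
E
```

```text
top orange 851.0 [[264.6000061035156, 159.5], [279.79998779296875, 157.8000030517578], [286.5, 218.8000030517578], [271.3999938964844, 220.5]]
[[0.6548, -0.081, 0.062], [0.6586, -0.129, 0.062], [0.4648, -0.141, 0.062], [0.4613, -0.0943, 0.062]] sides [np.float64(0.194), np.float64(0.0481), np.float64(0.1942), np.float64(0.0468)]
red 34.0 (245, 202, 16, 4) [[ 0.5141 -0.0384  0.076 ]]
scene orange 667.5 [[222.6999969482422, 173.10000610351562], [237.1999969482422, 172.10000610351562], [240.6999969482422, 223.6999969482422], [226.3000030517578, 224.6999969482422]]
[[0.4712, -0.1407, 0.062], [0.4678, -0.0946, 0.062], [0.6575, -0.0853, 0.062], [0.6602, -0.1278, 0.062]] sides [np.float64(0.1894), np.float64(0.0463), np.float64(0.1899), np.float64(0.0426)]
red 12.0 (248, 183, 14, 4) [[ 0.5256 -0.0409  0.076 ]]
red 0.5 (253, 190, 5, 3) [[ 0.553  -0.0399  0.076 ]]
red 0.0 (262, 183, 1, 1) [[ 0.5216 -0.0179  0.076 ]]
```

View pics/t1.png

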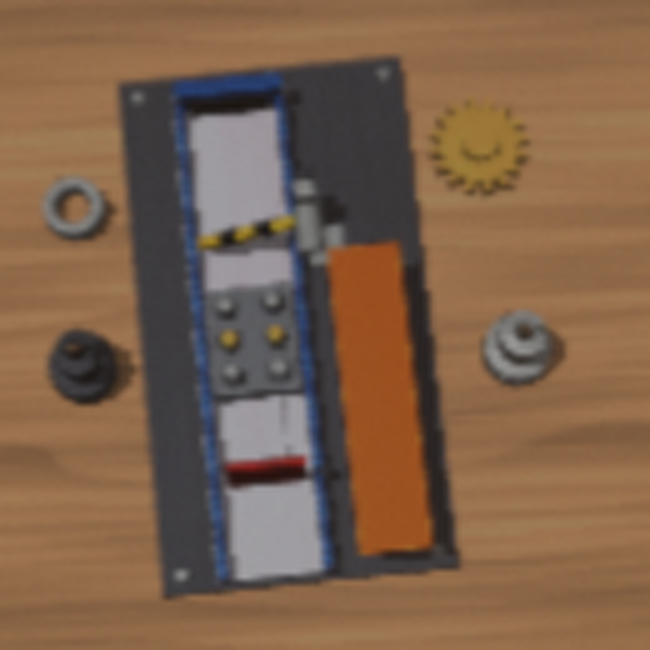

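View pics/s1.png

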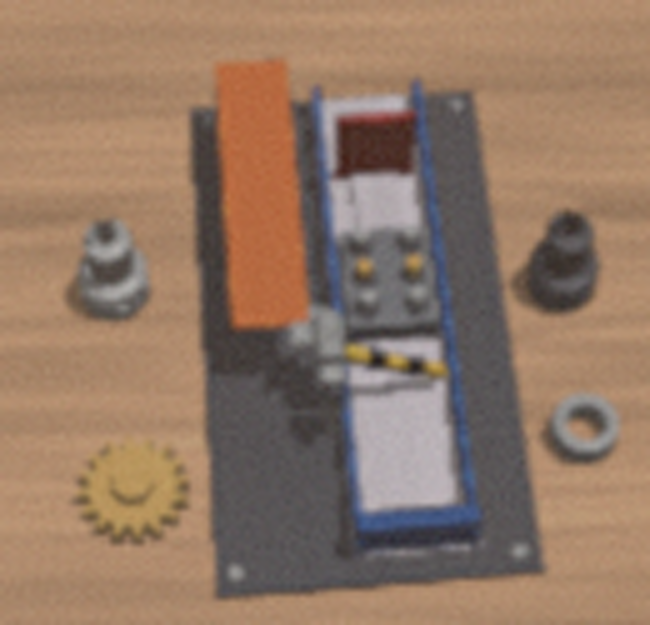

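```bash
cat >> h.py <<'E'
YAW=.062; O=np.array([.6746,-.0296]); 
def set_(y,o): 
    global YAW,O; YAW=y;O=np.array(o)
def W2L(p):
    p=np.atleast_2d(p);d=p[:,:2]-O;c,s=np.cos(YAW),np.sin(YAW);return np.c_[d@[c,s],d@[-s,c],p[:,2:]]
def L2W(p):
    p=np.atleast_2d(p).astype(float);c,s=np.cos(YAW),np.sin(YAW);return np.c_[O[0]+c*p[:,0]-s*p[:,1],O[1]+s*p[:,0]+c*p[:,1],p[:,2:]]
E
python3 - <<'E'
from h import *
q=lambda a,o:(np.array(a)-2)/5+o
ft=grab_frame("top");fs=grab_frame("scene")
t=(200,110);s=(180,160)
for n,f,o,L in(("top",ft,t,[("tabtop",(266,464),.076),("tabL",(228,466),.076),("tabR",(304,461),.076),("stop front top",(235,95),.044),("stop topL",(177,90),.044),("stop topR",(282,78),.044),("barend",(208,242),.026),("wallL near",(219,578),.028),("wallR near",(328,570),.028),("holder_a top",(73,350),.09),("holder_b top",(524,330),.09),("nut",(74,208),.02),("gear",(480,148),.02)]),
 ("scene",fs,s,[("tabtop",(376,119),.076),("tabL",(414,117),.076),("tabR",(338,121),.076),("stop face top",(416,516),.044),("stopL",(478,516),.044),("stopR",(358,530),.044),("barend",(440,370),.026),("wallL near",(417,82),.028),("wallR near",(316,90),.028),("holder_a top",(571,222),.09),("holder_b top",(104,230),.09),("nut",(584,428),.02),("gear",(132,490),.02)])):
  for name,uv,z in L:
    w=onz(f,[q(uv,o)],z);print(n,name,w[0,:2].round(4),"lane mm",(W2L(w)[0,:2]*1e3).round(1))
E
```

```text
top tabtop [ 0.5173 -0.0394] lane mm [-1.576e+02 -1.000e-01]
top tabL [ 0.5169 -0.0162] lane mm [-156.5   23.2]
top tabR [ 0.5183 -0.0627] lane mm [-158.   -23.4]
top stop front top [ 0.765  -0.0271] lane mm [90.4 -3.1]
top stop topL [0.7698 0.0105] lane mm [97.5 34.1]
top stop topR [ 0.7754 -0.0579] lane mm [ 98.9 -34.5]
top barend [ 0.6718 -0.0063] lane mm [-1.3 23.4]
top wallL near [ 0.4538 -0.0071] lane mm [-219.    36.1]
top wallR near [ 0.4564 -0.0756] lane mm [-220.7  -32.3]
top holder_a top [0.5899 0.0763] lane mm [-78.  110.9]
top holder_b top [ 0.5923 -0.2004] lane mm [ -92.7 -165.4]
top nut [0.6996 0.0808] lane mm [ 31.8 108.6]
top gear [ 0.7306 -0.1862] lane mm [  46.2 -159.8]
scene tabtop [ 0.5229 -0.0403] lane mm [-152.1   -1.2]
scene tabL [ 0.5217 -0.0167] lane mm [-151.8   22.4]
scene tabR [ 0.5241 -0.0638] lane mm [-152.4  -24.8]
scene stop face top [ 0.7752 -0.0245] lane mm [100.8  -1.1]
scene stopL [0.7759 0.0106] lane mm [103.6  33.8]
scene stopR [ 0.7832 -0.0574] lane mm [106.7 -34.5]
scene barend [ 0.6723 -0.0052] lane mm [-0.8 24.5]
scene wallL near [ 0.4593 -0.0103] lane mm [-213.7   32.6]
scene wallR near [ 0.4649 -0.0766] lane mm [-212.2  -33.9]
scene holder_a top [0.6091 0.0723] lane mm [-59.1 105.7]
scene holder_b top [ 0.6107 -0.2032] lane mm [ -74.5 -169.3]
scene nut [0.7095 0.079 ] lane mm [ 41.6 106.2]
scene gear [ 0.7453 -0.1873] lane mm [  60.8 -161.8]
```

```bash
cat >> h.py <<'E'
def plan(lx,ly,tipz=None,dz=0,over=.166):
    """shift in tool axes (cm) and twist from measured pose to lane pose (tool centre lane x,y m), jaw axis along lane y"""
    o=get_obs();M=R.from_rotvec(o["orientation"]).as_matrix();p=o["tcp_pos"]
    t=L2W([[lx,ly,0]])[0]; t[2]=p[2]+dz if tipz is None else tipz+over
    d=M.T@(t-p)*100
    jy=np.array([-np.sin(YAW),np.cos(YAW),0])
    best=[]
    for sg in(1,-1):
        v=M.T@(jy*sg); best.append(np.arctan2(v[0],v[2]))
    print("pos lane mm",(W2L(p)[0]*1e3).round(1),"shift cm",d.round(2),"twist options",np.round(best,3),"axes z",M[:,2].round(3),"y",M[:,1].round(3),"F",o["contact_force"].round(1),"grip",round(o["grip_width"],4),"t",o["clock"])
E
python3 - <<'E'
from h import *
plan(-.185,-.038)
E
```

```text
pos lane mm [-477.9 -575.2  404.3] shift cm [-4.347e+01  3.000e-02 -4.307e+01] twist options [-2.851  0.291] axes z [ 0.346 -0.938 -0.001] y [-0.     0.001 -1.   ] F [ 0.5  0.1 -0.1] grip 0.0856 t 0.3
```

```bash
python3 -m jog '[[[-4.3,0,-4.3],0.03,-0.46],[[-8.6,0,-8.6],0.06,-0.46],[[-13,0,-13],0.09,-0.46],[[-17.3,0,-17.3],0.12,-0.46],[[-21.6,0,-21.6],0.15,-0.46],[[-26,0,-26],0.18,-0.46],[[-30.5,0,-30.3],0.21,-0.46],[[-35,0,-34.6],0.24,-0.46],[[-39.4,0,-39],0.27,-0.46],[[-43.5,0,-43.1],0.291,-0.46]]' 40
python3 -c "
from h import *
plan(-.185,-.038)"
```

```text
clock: 1.55
tcp_pos: [0.4931, -0.0766, 0.405]
orientation: [-0.066, 2.19, -2.19]
contact_force: [0.6, -0.1, 0.3]
grip_width: 0.0622
pos lane mm [-184.1  -35.7  405. ] shift cm [ 0.09 -0.    0.23] twist options [ 3.141e+00 -1.000e-03] axes z [ 0.061 -0.998  0.   ] y [ 0.001 -0.    -1.   ] F [ 0.6 -0.1  0.3] grip 0.0622 t 1.55
```

```bash
python3 -m jog '[[[0.1,4,0.2],0,-0.46],[[0.1,8,0.2],0,-0.46],[[0.1,12,0.2],0,-0.46],[[0.1,14,0.2],0,-0.46],[[0.1,14,0.2],0,-0.46]]'
python3 - <<'E'
from h import *
plan(-.185,-.038)
ft=grab_frame("top");fs=grab_frame("scene")
crop(ft,"pics/t2.png",200,110,330,240,5);crop(fs,"pics/s2.png",180,140,310,265,5)
E
```

```text
clock: 2.17
tcp_pos: [0.4911, -0.0807, 0.2635]
orientation: [-0.071, 2.192, -2.191]
contact_force: [-0.1, 0.3, 0.7]
grip_width: 0.0624
pos lane mm [-186.3  -39.6  263.5] shift cm [-0.13 -0.   -0.16] twist options [ 3.141 -0.   ] axes z [ 0.062 -0.998 -0.001] y [-0.003  0.    -1.   ] F [-0.1  0.3  0.7] grip 0.0624 t 2.175
```

View pics/s2.png

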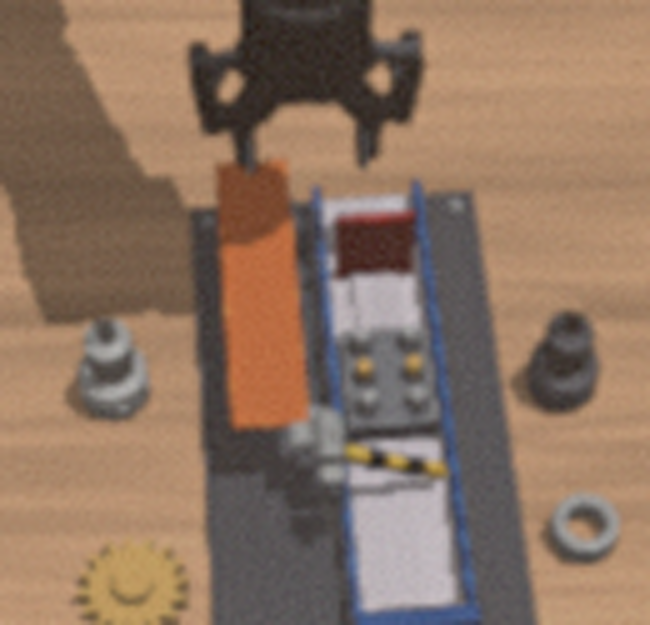

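View pics/t2.png

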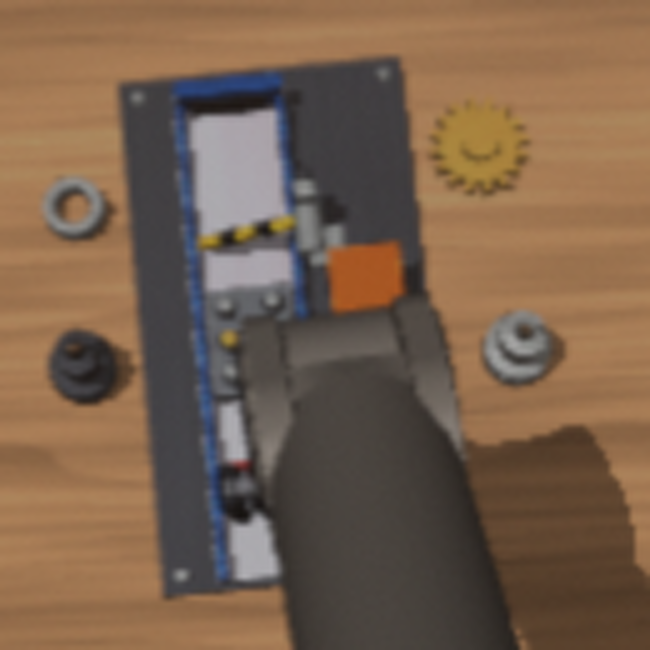

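```bash
python3 - <<'E'
from h import *
fs=grab_frame("scene")
for uv in((248,168),(366,165)):
    px=[(np.array(uv)-2)/5+[180,140]]
    for z in(.07,.08,.085,.09,.095,.1,.105,.11): 
        print(uv,z,(W2L(onz(fs,px,z))[0]*1e3).round(1))
E
```

```text
(248, 168) 0.07 [-201.9  -77.8   70. ]
(248, 168) 0.08 [-194.4  -78.    80. ]
(248, 168) 0.085 [-190.6  -78.    85. ]
(248, 168) 0.09 [-186.9  -78.1   90. ]
(248, 168) 0.095 [-183.1  -78.2   95. ]
(248, 168) 0.1 [-179.4  -78.3  100. ]
(248, 168) 0.105 [-175.6  -78.4  105. ]
(248, 168) 0.11 [-171.8  -78.4  110. ]
(366, 165) 0.07 [-198.7   -3.1   70. ]
(366, 165) 0.08 [-191.2   -4.    80. ]
(366, 165) 0.085 [-187.4   -4.5   85. ]
(366, 165) 0.09 [-183.7   -4.9   90. ]
(366, 165) 0.095 [-180.    -5.3   95. ]
(366, 165) 0.1 [-176.2   -5.8  100. ]
(366, 165) 0.105 [-172.5   -6.2  105. ]
(366, 165) 0.11 [-168.7   -6.6  110. ]
```

```bash
python3 -m jog '[[[-0.1,1.5,-0.15],0,-0.46],[[-0.1,2.8,-0.15],0,-0.46],[[-0.1,2.8,-0.15],0,-0.46],[[-0.1,2.8,-0.15],0,-0.46]]'
python3 -m jog '[[[0,0.3,0],0,-0.46],[[0,0.3,0],0,-0.46]]'
python3 -m jog '[[[0,0.3,0],0,-0.46],[[0,0.3,0],0,-0.46]]'
python3 -m jog '[[[0,0.3,0],0,-0.46],[[0,0.3,0],0,-0.46]]'
python3 -m jog '[[[0,0.3,0],0,-0.46],[[0,0.3,0],0,-0.46]]'
```

```text
clock: 2.82
tcp_pos: [0.4926, -0.0791, 0.2366]
orientation: [-0.068, 2.19, -2.19]
contact_force: [0.2, 0.8, 0.0]
grip_width: 0.0623
clock: 3.08
tcp_pos: [0.4925, -0.0792, 0.2337]
orientation: [-0.068, 2.19, -2.19]
contact_force: [0.2, 0.6, -0.2]
grip_width: 0.0622
clock: 3.32
tcp_pos: [0.4925, -0.0792, 0.2305]
orientation: [-0.068, 2.19, -2.19]
contact_force: [-0.5, -0.3, 0.0]
grip_width: 0.0627
clock: 3.58
tcp_pos: [0.4927, -0.0791, 0.2277]
orientation: [-0.068, 2.19, -2.19]
contact_force: [0.1, -0.1, 1.8]
grip_width: 0.062
clock: 3.82
tcp_pos: [0.4927, -0.079, 0.2246]
orientation: [-0.068, 2.19, -2.19]
contact_force: [-0.4, 1.1, 1.9]
grip_width: 0.0626
```

```bash
python3 -m jog '[[[0,0.4,0],0,-0.46],[[0,0.8,0],0,-0.46],[[0,1.3,0],0,-0.46],[[0,1.3,0],0,-0.46],[[0,1.3,0],0,-0.46]]'
python3 - <<'E'
from h import *
plan(-.185,-.038)
ft=grab_frame("top");fs=grab_frame("scene")
crop(ft,"pics/t3.png",200,110,330,240,5);crop(fs,"pics/s3.png",180,160,310,285,5)
E
```

```text
clock: 4.45
tcp_pos: [0.4927, -0.0796, 0.2117]
orientation: [-0.067, 2.19, -2.191]
contact_force: [0.8, -1.1, 1.8]
grip_width: 0.0625
pos lane mm [-184.7  -38.6  211.7] shift cm [ 0.03 -0.   -0.06] twist options [ 3.141e+00 -1.000e-03] axes z [ 0.061 -0.998  0.   ] y [ 0. -0. -1.] F [ 0.8 -1.1  1.8] grip 0.0625 t 4.45
```

View pics/s3.png

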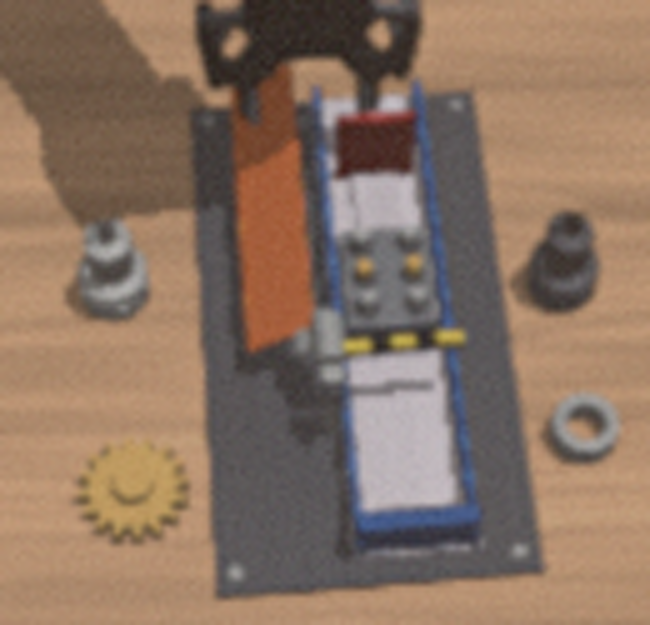

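View pics/t3.png

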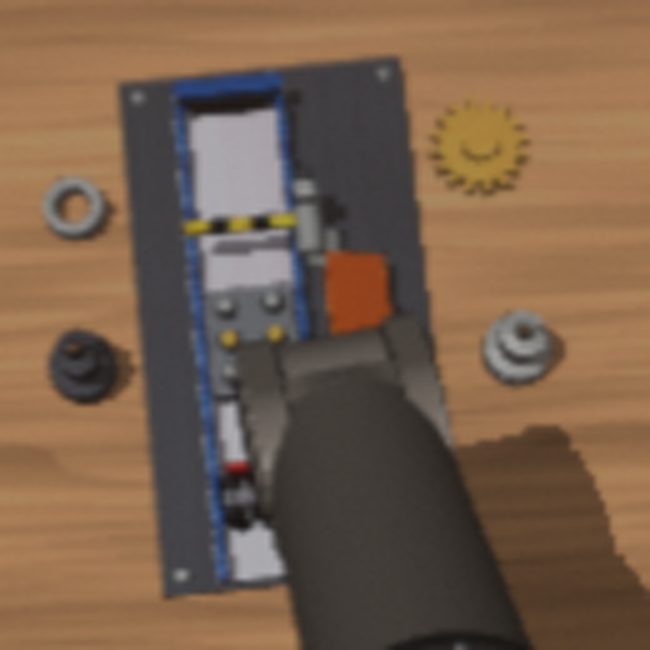

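Scene: the bar has risen and its free end is at crop (464,337); in the top view the end is at (186,228). The treadle slopes down under the right fingertip, and the left fingertip is behind the tab. I'll compute the gate angle.

```bash
cat >> h.py <<'E'
def gate(fs,uvs,ft,uvt):
    A=[];b=[]
    for f,uv in((fs,uvs),(ft,uvt)):
        if uv is None: continue
        o,d=ray(f,[uv]);d=d[0]/np.linalg.norm(d[0]);P=np.eye(3)-np.outer(d,d);A.append(P);b.append(P@o)
    X=np.linalg.lstsq(np.vstack(A),np.hstack(b),rcond=None)[0];return (W2L(X)[0]*1e3).round(1)
E
python3 - <<'E'
from h import *
fs=grab_frame("scene");ft=grab_frame("top")
q=lambda a,o:(np.array(a)-2)/5+o
print("open",gate(fs,q((464,337),(180,160)),ft,q((186,228),(200,110))))
print("closed",gate(fs,q((442,371),(180,160)),ft,q((204,243),(200,110))))
E
```

```text
open [-0.9 36.3 64.4]
closed [-1.2 26.  23.8]
```

```bash
python3 -m jog '[[[-0.5,0,0],0,-0.46],[[-1,0,0],0,-0.46],[[-1.4,0,0],0,-0.46],[[-1.7,0,0],0,-0.46],[[-2,0,0],0,-0.46],[[-2.4,0,0],0,-0.46],[[-2.9,0,0],0,-0.46],[[-3.4,0,0],0,-0.46],[[-4,0,0],0,-0.46],[[-4,0,0],0,-0.46]]'
python3 - <<'E'
from h import *
plan(-.047,-.038)
ft=grab_frame("top");fs=grab_frame("scene")
crop(ft,"pics/t4.png",200,110,330,240,5);crop(fs,"pics/s4.png",180,160,310,285,5)
E
```

```text
clock: 5.9
tcp_pos: [0.5323, -0.0767, 0.2114]
orientation: [-0.069, 2.191, -2.191]
contact_force: [-2.8, -1.4, 1.0]
grip_width: 0.0622
pos lane mm [-145.   -38.2  211.4] shift cm [-9.8  -0.01 -0.02] twist options [ 3.141 -0.   ] axes z [ 0.062 -0.998  0.   ] y [-0.001 -0.    -1.   ] F [-2.8 -1.4  1. ] grip 0.0622 t 5.9
```

View pics/s4.png

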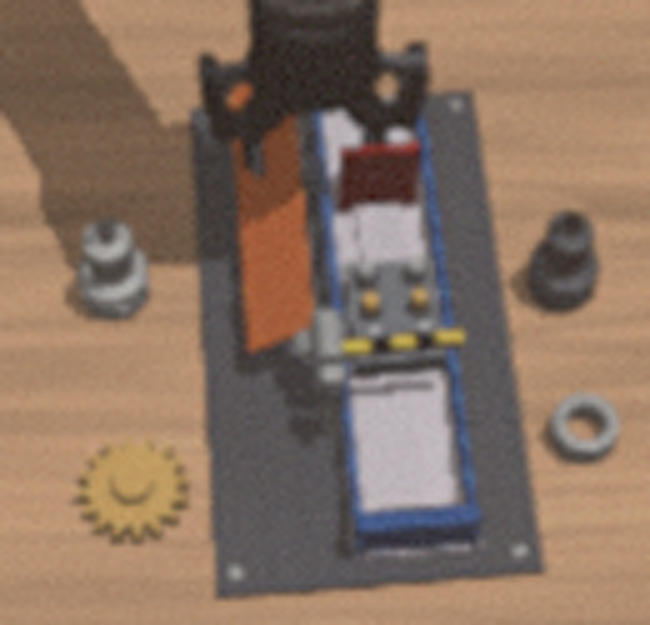

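The scene view shows the tab pushed to (380,150) in the crop and the bar end still at (464,337), so the gate is held open with the block front arriving under the bar. I'll keep pushing.

```bash
python3 -m jog '[[[-0.5,0,0],0,-0.46],[[-1,0,0],0,-0.46],[[-1.6,0,0],0,-0.46],[[-2.2,0,0],0,-0.46],[[-2.8,0,0],0,-0.46],[[-3.4,0,0],0,-0.46],[[-4,0,0],0,-0.46],[[-4.6,0,0],0,-0.46],[[-5,0,0],0,-0.46],[[-5,0,0],0,-0.46]]'
python3 - <<'E'
from h import *
plan(-.047,-.038)
ft=grab_frame("top");fs=grab_frame("scene")
crop(fs,"pics/s5.png",180,160,310,285,5)
E
```

```text
clock: 7.25
tcp_pos: [0.5831, -0.0736, 0.2119]
orientation: [-0.066, 2.189, -2.189]
contact_force: [-1.7, -1.1, 1.7]
grip_width: 0.0623
pos lane mm [-94.1 -38.2 211.9] shift cm [-4.71  0.01 -0.02] twist options [ 3.141 -0.   ] axes z [ 0.062 -0.998  0.   ] y [ 0.002  0.    -1.   ] F [-1.7 -1.1  1.7] grip 0.0623 t 7.25
```

View pics/s5.png

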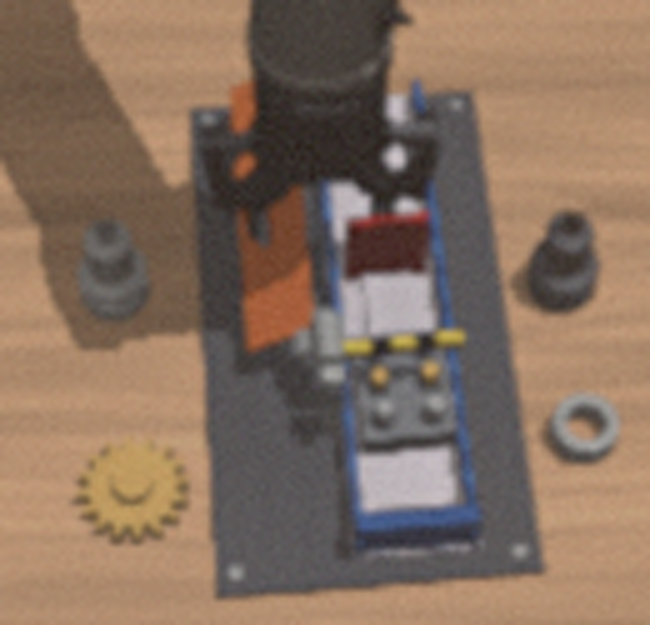

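The block is passing under the raised bar with clearance, and the gate hasn't changed. I'll go most of the way, then creep.

```bash
python3 -m jog '[[[-0.5,0,0],0,-0.46],[[-1,0,0],0,-0.46],[[-1.5,0,0],0,-0.46],[[-2,0,0],0,-0.46],[[-2.5,0,0],0,-0.46],[[-3,0,0],0,-0.46],[[-3.5,0,0],0,-0.46],[[-3.9,0,0],0,-0.46],[[-4.1,0,0],0,-0.46],[[-4.1,0,0],0,-0.46]]'
python3 -m jog '[[[-0.1,0,0],0,-0.46],[[-0.2,0,0],0,-0.46],[[-0.2,0,0],0,-0.46]]'
python3 -m jog '[[[-0.1,0,0],0,-0.46],[[-0.2,0,0],0,-0.46],[[-0.2,0,0],0,-0.46]]'
python3 - <<'E'
from h import *
plan(-.047,-.038)
ft=grab_frame("top");fs=grab_frame("scene")
crop(fs,"pics/s6.png",180,160,310,285,5)
crop(ft,"pics/t6.png",200,110,330,240,5)
E
```

```text
clock: 8.6
tcp_pos: [0.6228, -0.0712, 0.2118]
orientation: [-0.07, 2.191, -2.191]
contact_force: [-5.0, -0.8, 3.7]
grip_width: 0.062
clock: 8.98
tcp_pos: [0.6246, -0.0711, 0.2117]
orientation: [-0.07, 2.191, -2.191]
contact_force: [-6.3, -1.9, 5.4]
grip_width: 0.0626
clock: 9.35
tcp_pos: [0.6266, -0.0709, 0.2118]
orientation: [-0.07, 2.191, -2.191]
contact_force: [-5.0, -1.7, 4.7]
grip_width: 0.0622
pos lane mm [-50.5 -38.3 211.8] shift cm [-0.35 -0.   -0.03] twist options [ 3.141 -0.   ] axes z [ 0.062 -0.998  0.   ] y [-0.002 -0.    -1.   ] F [-5.  -1.7  4.7] grip 0.0622 t 9.35
```

View pics/s6.png

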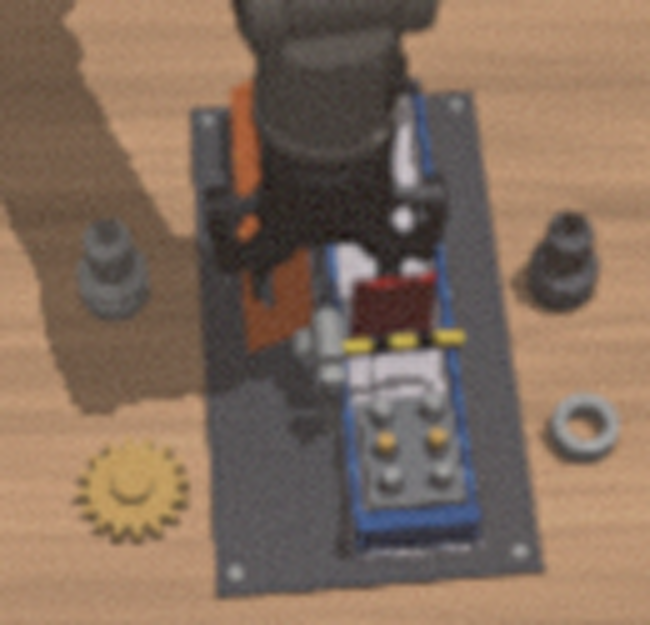

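View pics/t6.png

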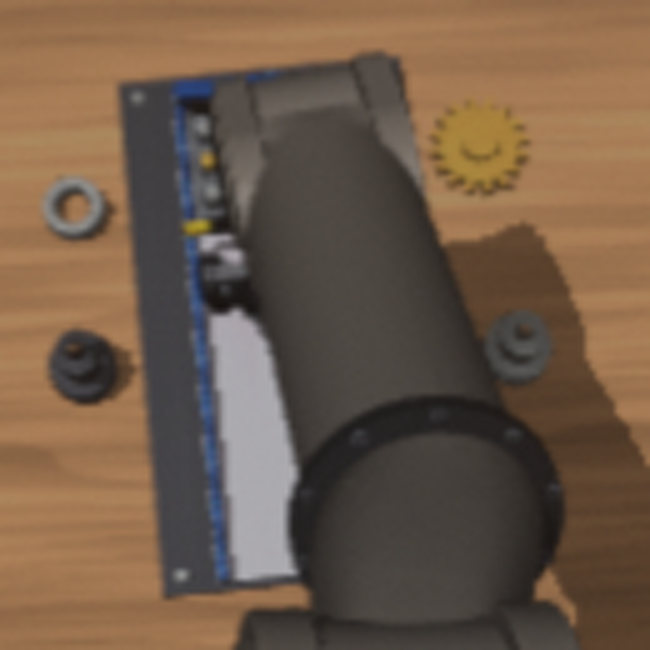

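The block front is nearly at the stop block (scene crop row ~505 against ~512), and the force shows only sliding so far. I'll creep further.

```bash
for i in 1; do python3 -m jog '[[[-0.1,0,0],0,-0.46],[[-0.15,0,0],0,-0.46],[[-0.15,0,0],0,-0.46]]'; done
python3 -m jog '[[[-0.1,0,0],0,-0.46],[[-0.15,0,0],0,-0.46],[[-0.15,0,0],0,-0.46]]'
```

```text
clock: 9.82
tcp_pos: [0.628, -0.0709, 0.2117]
orientation: [-0.07, 2.191, -2.191]
contact_force: [-6.4, -1.8, 5.3]
grip_width: 0.0627
clock: 10.2
tcp_pos: [0.6295, -0.0708, 0.2118]
orientation: [-0.07, 2.191, -2.191]
contact_force: [-5.8, -1.2, 5.3]
grip_width: 0.0624
```

```bash

python3 -m jog '[[[-0.1,0,0],0,-0.46],[[-0.1,0,0],0,-0.46]]'
python3 -m jog '[[[-0.1,0,0],0,-0.46],[[-0.1,0,0],0,-0.46]]'
python3 - <<'E'
from h import *
plan(-.047,-.038)
fs=grab_frame("scene")
crop(fs,"pics/s7.png",235,200,285,280,7)
E
```

```text
clock: 10.45
tcp_pos: [0.63, -0.0708, 0.2117]
orientation: [-0.072, 2.191, -2.192]
contact_force: [-8.8, -1.8, 8.2]
grip_width: 0.0621
clock: 10.7
tcp_pos: [0.6303, -0.0707, 0.2117]
orientation: [-0.075, 2.192, -2.193]
contact_force: [-10.7, -1.8, 11.7]
grip_width: 0.0625
pos lane mm [-46.7 -38.3 211.7] shift cm [ 0.03  0.   -0.03] twist options [-3.141  0.   ] axes z [ 0.062 -0.998  0.   ] y [-0.006 -0.001 -1.   ] F [-10.7  -1.8  11.7] grip 0.0625 t 10.7
```

View pics/s7.png

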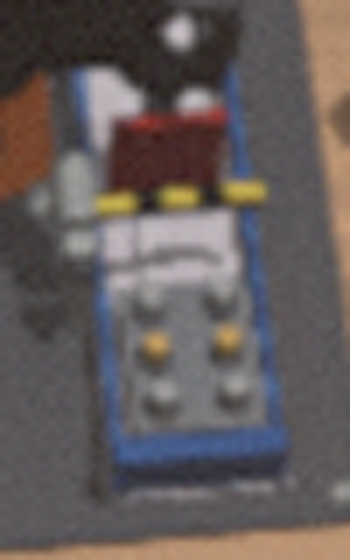

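The arm stalls at lane -46.7 mm (expected -47) with the force rising, so the rack is home against the stop. I'll back off with the treadle still held, then rise.

```bash

python3 -m jog '[[[0.15,0,0],0,-0.46],[[0.35,0,0],0,-0.46],[[0.7,0,0],0,-0.46],[[1,0,0],0,-0.46],[[1,0,0],0,-0.46]]'
python3 - <<'E'
from h import *
plan(-.047,-.038)
fs=grab_frame("scene")
crop(fs,"pics/s8.png",235,200,285,280,7)
E
```

```text
clock: 11.38
tcp_pos: [0.6227, -0.0709, 0.2121]
orientation: [-0.066, 2.189, -2.189]
contact_force: [2.6, -0.6, 2.6]
grip_width: 0.0625
pos lane mm [-54.3 -38.  212.1] shift cm [-0.73  0.   -0.  ] twist options [ 3.142 -0.   ] axes z [ 0.062 -0.998 -0.   ] y [ 0.002  0.    -1.   ] F [ 2.6 -0.6  2.6] grip 0.0625 t 11.375
```

View pics/s8.png

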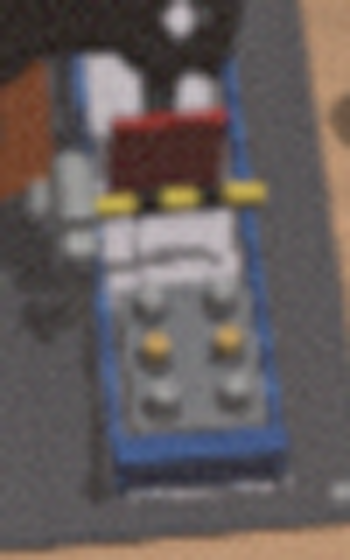

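The rack didn't move on retreat and is still seated. Now I'll raise slowly so the gate closes.

```bash

python3 -m jog '[[[0,-0.3,0],0,-0.46],[[0,-0.6,0],0,-0.46],[[0,-0.9,0],0,-0.46],[[0,-1.2,0],0,-0.46],[[0,-1.5,0],0,-0.46],[[0,-1.8,0],0,-0.46],[[0,-2.2,0],0,-0.46],[[0,-2.8,0],0,-0.46],[[0,-3.5,0],0,-0.46],[[0,-4.5,0],0,-0.46]]'
python3 -m jog '[[[0,-4,0],0,-0.46],[[0,-8,0],0,-0.46],[[0,-12,0],0,-0.46],[[4,-14,0],0,-0.46],[[8,-15,0],0,-0.46],[[11,-15,3],0,-0.46],[[13,-15,8],0,-0.46],[[13,-15,13],0,-0.46],[[13,-15,18],0,-0.46],[[13,-15,23],0,-0.46]]'
python3 - <<'E'
from h import *
plan(-.047,-.038)
fs=grab_frame("scene");ft=grab_frame("top")
crop(fs,"pics/s9.png",180,160,310,285,5);crop(ft,"pics/t9.png",200,110,330,240,5)
E
```

```text
clock: 12.68
tcp_pos: [0.6222, -0.0711, 0.2572]
orientation: [-0.068, 2.19, -2.19]
contact_force: [0.0, 0.5, -0.1]
grip_width: 0.0622
clock: 13.92
tcp_pos: [0.5066, -0.3102, 0.4076]
orientation: [-0.067, 2.189, -2.19]
contact_force: [1.2, 0.2, -0.3]
grip_width: 0.062
pos lane mm [-185.1 -269.6  407.6] shift cm [-13.81   0.   -23.16] twist options [-3.142  0.   ] axes z [ 0.062 -0.998  0.   ] y [ 0.001 -0.    -1.   ] F [ 1.2  0.2 -0.3] grip 0.062 t 13.925
```

View pics/s9.png

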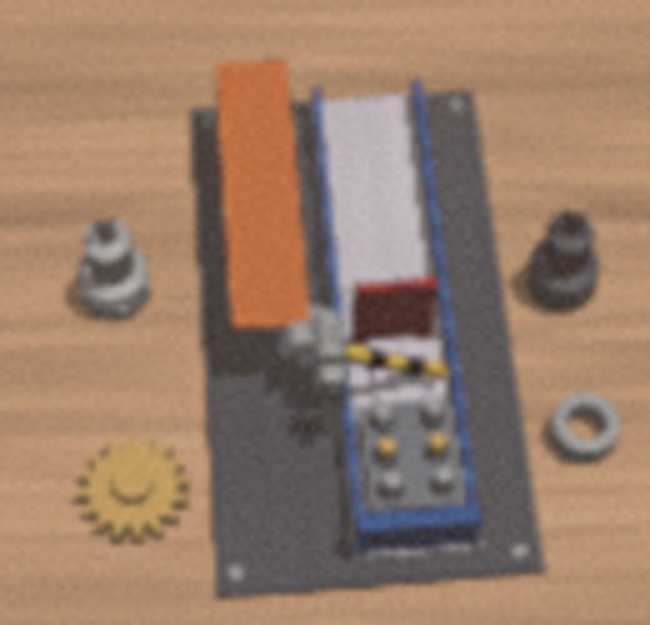

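View pics/t9.png

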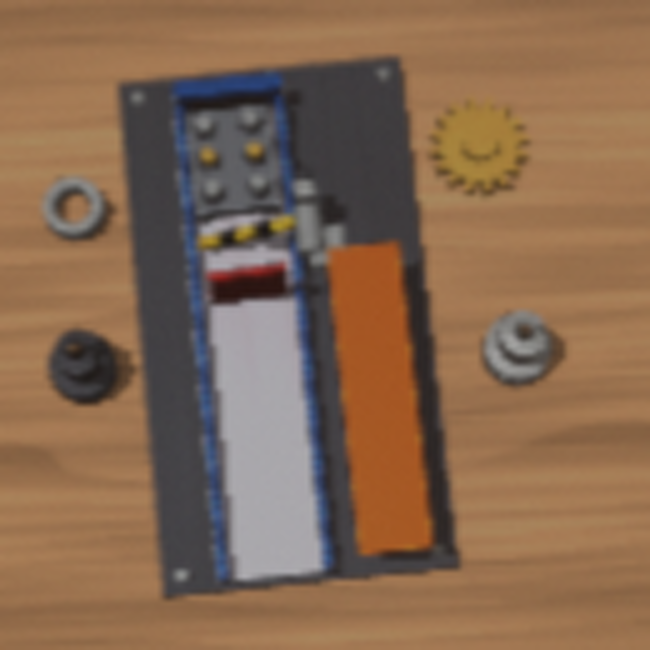

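```bash
python3 - <<'E'
from h import *
q=lambda a,o:(np.array(a)-2)/5+o
fs=grab_frame("scene");ft=grab_frame("top")
print("tab tri",gate(fs,q((394,284),(180,160)),ft,q((247,271),(200,110))),"start tri",gate(fs,q((376,119),(180,160)),ft,q((266,464),(200,110))))
for f,uv,o in((fs,(394,284),(180,160)),(ft,(247,271),(200,110))): print(W2L(onz(f,[q(uv,o)],.076)).round(4))
print("bar",gate(fs,q((442,371),(180,160)),ft,q((204,243),(200,110))), "barend/tongue ok")
# cutters: front-left/right & back-row tops z .045
for uv in((206,125),(250,118),(214,188),(260,184)): print((W2L(onz(ft,[q(uv,(200,110))],.045))*1e3).round(1))
for uv in((393,483),(443,479),(383,416),(433,412)): print((W2L(onz(fs,[q(uv,(180,160))],.045))*1e3).round(1))
E
```

```text
tab tri [-34.8  -0.6  72.9] start tri [-156.6   -0.4   69.6]
[[-0.033  -0.0016  0.076 ]]
[[-0.0355  0.0001  0.076 ]]
bar [-1.2 26.  23.8] barend/tongue ok
[[71.6 17.5 45. ]]
[[ 73.5 -11.3  45. ]]
[[29.  16.1 45. ]]
[[ 28.7 -13.5  45. ]]
[[ 79.8 -12.2  45. ]]
[[79.6 16.5 45. ]]
[[ 36.9 -13.9  45. ]]
[[36.6 15.4 45. ]]
```

```bash
python3 - <<'E'
from bench import *
o=get_obs();print(o["clock"],abs(o["qvel"]).max()); print(hand_in())
E
```

```text
14.125 0.036998307032271235
the job is handed in; nothing more can be done
None
```

The rack is home against the end stop, the gate has closed behind it, and the job was handed in at 14.1 s of the 48 s allowed.

**What I did:** I pressed the treadle with the right fingertip, which opened the gate to about 0.54 rad as measured from the bar end in both views. With it held there, I pushed the red tab about 122 mm with the left fingertip. The arm stalled at the stop at about 11 N. I backed off with the treadle still held, then rose slowly, letting the gate spring shut.

**Last checks:**
- **Rack:** the cutters put its origin at lane x ≈ 54.5 mm (home is 55). The tab measured about −34 to −35 mm against an expected −33, with the two views 2.5 mm apart, about the accuracy of the calibration. I saw no movement of the rack when I backed off.
- **Gate:** the bar end is back at its closed position, over the tongue. It was raised clear of the rack in every picture taken during the push.
- **Other things:** the two holders, nut and gear look unmoved in the final pictures. I did not re-check the oil bottle, brush or gauge block, but the arm only crossed high above that side of the table.
- **Robot:** it was clear of everything at hand-in.

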